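# Change the tray that is out on the cutter bench

### The arm

A 7-joint arm with a two-finger parallel gripper is mounted at the origin on the work surface. World frame = base frame: x ahead of the robot, y to its left, z up, the work surface at z = 0. Lengths are in m, angles in degrees, forces in N, time in s.
With the tool pointing down it reaches from about 0.4 to 0.85 m from the base axis. Payload 4.5 kg.
Tool frame: the origin (TCP) lies between the finger pads; the fingertips stand 17 mm ahead of it and the grasp point (between the pads) lies 2 mm behind it (bot.nose_length is the distance from the TCP to the fingertips, in m); y points along the fingers, z is the direction in which the jaws open and shut, and the axes are right-handed (so a half turn about y gives the same grasp; the last joint's range is limited). The gripper opens to 88 mm and grips with 3 to 60 N. Pads are 18 mm wide; open, the fingers measure 123 mm over their backs; the gripper's body (75 mm by 187 mm) begins 45 mm behind the grasp point.
Start: joints at [66.738, 39.483, -11.15, 89.685, 9.013, 51.709, -12.324], TCP at [0.266, -0.566, 0.225] pointing down, gripper open.
Joint ranges: [-172.22, 172.22], [-26.19, 119.32], [-84.43, 86.54], [7.71, 146.69], [-57.33, 237.33], [2.42, 119.75], [-152.13, 152.13]. Speed limits (degrees/s): [147.25, 147.25, 180, 180, 180, 180, 180].

### API

Orientations are given as a 3x3 rotation matrix whose columns are the frame's x, y, z axes.
In Python, from workcell import bot, camera, get_calibration gives the robot as it stands.
- The arm moves only by the shell command python3 -m inch 'ROWS'. ROWS is a JSON object of lists of equal length, an entry for each row: "jaw": the closure, from -1 (fully open) to 1 (shut); "slide": the shift along the tool's x, y, z in units of 250 mm (1.0 is 250 mm), a list of three; "twist": the turn about the tool's y in units of 120 degrees (1.0 is 120 degrees). In form: {"jaw": [jaw, ...], "slide": [[tx, ty, tz], ...], "twist": [twist, ...]}. A call has 1 to 5 rows; each row is the pose to reach, as a shift and turn from the pose commanded when the call began, along the tool's axes at that moment; what a row does not reach only later rows make up. A row lasts 1/10 s, in which the tool goes at most 50 mm and 8.59 degrees, less where a joint would pass 70% of its speed; a pose out of reach is approached as far as the arm can. A call with a number of a shift or a turn outside -1 to 1 is refused whole. A call with a gripper value outside its range is refused whole. The fingers move at their own pace and stop on an object; the grip force is fixed at half the most. Time passes only in rows, so rows that repeat a pose let the fingers close. It gives the time, the measured TCP pose, the force and the opening at its end, in the units of the state.
- bot.get_obs(): the state, without advancing time (a new reading comes with each control period).
- camera(name): name is "scene" or "side" or "wrist"; returns the picture (384x512x3 uint8, red, green, blue); there is no depth.
- get_calibration(name): a dict with "fx", "fy", "cx", "cy" (pixels), "cam_to_world" (4x4, takes a point from camera to world coordinates). Camera axes: x right, y down, z forward; pixel columns grow to the right and rows downward; lengths in m; the calibration is good to about 2 mm. A picture is of the moment at which its call begins: read the wrist's pose just before it. get_calibration takes no time and is no camera call; for the wrist camera it gives the pose at the moment of the call.
- bot.close_job(): hands the job in, once; it reports no verdict.
The state is a dict: "time": time; "joints": joint angles; "joint_velocities": joint speeds; "joint_efforts": joint torques, N m; "position": TCP position; "orientation": TCP orientation; "ft_force": force on the tool from outside, world axes, zero at the start; "wrist_torque": the same for the moment, N m; "opening": finger opening in m.
Only numpy, scipy, OpenCV 4.12 (cv2) and the standard library are available. Lean on these libraries where they do the work, as an engineer would, in place of code of your own. Each camera call takes 0.05 s, during which the arm holds its last target. There are 200 camera calls.

### The job

Three pine slide-out trays stand side by side on the bench, one wide and two narrow, and one narrow tray has been left standing out. First push that narrow tray fully home; then hook a fingertip behind the front lip of the wide tray (do not pinch its front board) and draw it out along its runners as far as its stop. Keep the two toolholders in the wide tray standing, lift nothing, leave the third tray shut and everything else where it is, and finish clear of it all.

Things in the scene. Friction and masses are not known exactly. Their poses are not given: they have to be found in the camera images.
- tray_wide (a joint): how far the WIDE tray is drawn out of its cradle, m: 0 = fully home, 0.100 = out against its stop (hard stops both ways). It slides straight out towards the robot along -x of point wide_inner. It drags with about 1.5 N (more when moved fast) and stays where it is left. It starts 0 to 15 mm out.
- wide_inner (a point): point on the wide tray, moving with it: middle of the upper edge of the INNER (far) face of its front board. x points level into the cradle (away from the robot), y along the board, z up. The pine board is 150 mm wide, 12 mm thick (outer face 12 mm to -x of this point), top 56 mm above the bench.
- wide_pocket (a point): middle of the floor of the empty finger pocket behind the wide tray's front board, 24 mm above the bench; axes as wide_inner, moves with the tray. The pocket is open above, 64 mm long in x (board to a low cross bar) and 114 mm wide in y; its side walls and the bar are 44 mm or less above the bench. Beyond the bar stand two loose toolholders.
- tray_out (a joint): how far the narrow tray that was LEFT OUT stands out of its cradle, m: 0 = fully home, 0.100 = against its stop. Starts 0.05 to 0.10. Pushed home along +x of point out_outer, with about 1.5 N of drag (more when fast); it stays where it is left and stops hard at 0.
- out_outer (a point): point on the narrow tray that stands out, moving with it: middle of the upper edge of the OUTER face of its front board (towards the robot). x points level into the cradle (the way to push), y along the board, z up. The pine board is 95 mm wide, 12 mm thick, from 4 to 56 mm above the bench (this point is at 56 mm).
- tray_home (a joint): how far the other narrow tray, 95 mm wide like the first, is out, m; it starts fully home at 0 and is to be left so.
- home_outer (a point): the same point as out_outer, on the narrow tray that is already home (bystander).
- holder_1: black steel lathe toolholder, 36 x 30 x 40 mm, loose, standing in the wide tray behind the cross bar; origin under its centre (24 mm above the bench), z up. To ride along, upright.
- holder_2: a second one like holder_1, beside it in the wide tray.
- collet: loose steel collet, 28 mm across, 36 mm high, standing in the narrow tray that is home; origin under its centre. Bystander.
- mug: white mug, 76 mm across, 90 mm high, bystander at the left; origin under its centre.
- oil_bottle: clear bottle, 56 mm across, 150 mm high, bystander at the right; origin under its centre.
- jar: glass jar, 64 mm across, 75 mm high, bystander at the left; origin under its centre.
- screwdriver: yellow-handled screwdriver, 190 mm long, lying at the right; bystander; origin under its middle.
- tee_key: black steel T-shaped chuck key, 80 x 70 mm, 12 mm thick, lying between the robot and the trays; bystander.
Things that resemble listed ones, but are neither listed nor needed, are in the scene too. Leave any blue or purple look-alike of the part that bears tray_out alone.

How it is judged:
By the outcome, as a careful person would: the job done as asked, in the order asked, and still so for the second after the job is handed in, with the robot touching nothing.
It also fails if it takes over 54 s, if anything falls off the work surface, if the arm or the gripper's body presses on something with over 40 N, if the wrist force passes 120 N, or if a joint passes its speed limit or range.

## Working session

There is one attempt and no reset: what is moved stays moved. The work goes in short steps, Python scripts to look and compute and a shell command to move; the robot and the scene stay as the last step left them, time stands still between calls to the robot, and variables do not carry over. Pictures are saved under pics/ and viewed, about 8 in all and at most 12, crops included, and the job is handed in when it is done.

```bash
ls; mkdir -p pics
python3 - <<'E'
from workcell import bot,camera,get_calibration
import cv2,numpy as np
for n in ("scene","side"):
    im=camera(n); cv2.imwrite(f"pics/{n}0.png",im[:,:,::-1]); c=get_calibration(n); print(n,c["fx"],c["cx"],c["cy"],np.round(c["cam_to_world"],3).tolist())
o=bot.get_obs(); print(o["time"],o["position"],np.round(o["orientation"],3).tolist(),o["ft_force"],o["opening"])
E
```

```text
pics
scene 449.89615848409267 257.4451063224406 191.97490561581176 [[-0.503, 0.678, -0.535, 1.171], [0.864, 0.399, -0.307, 0.39], [0.005, -0.617, -0.787, 1.062], [0.0, 0.0, 0.0, 1.0]]
side 456.9165268904441 253.6385579051746 186.70271861041402 [[0.906, -0.238, 0.349, 0.059], [-0.422, -0.532, 0.734, -0.949], [0.011, -0.812, -0.583, 0.835], [0.0, 0.0, 0.0, 1.0]]
0.1 [ 0.26581502 -0.5650273   0.2242971 ] [[-0.905, -0.001, 0.426], [-0.426, 0.001, -0.905], [0.0, -1.0, -0.002]] [-0.13989411 -0.66404749  0.14495025] 0.08795992125746357
```

View pics/scene0.png

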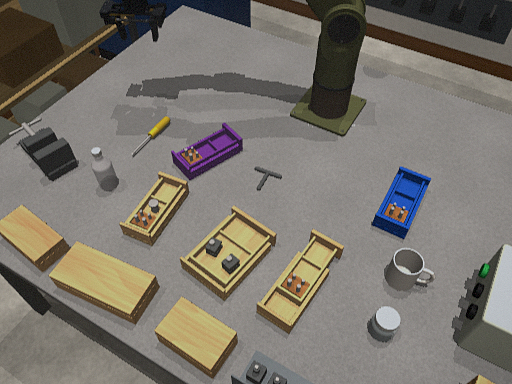

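View pics/side0.png

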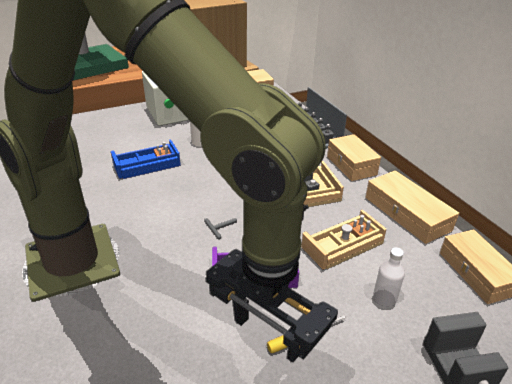

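The scene view shows the narrow home tray (with collet) at about (155,207), the wide tray at (228,250) and the narrow tray left out at (300,280), its front board at (325,243). The tee key is at (267,178), and the look-alikes are purple at (208,150) and blue at (403,200). In the side view the arm hides most of the trays.

Run:
```python
import cv2
im=cv2.imread("pics/scene0.png")[160:335,115:350]
cv2.imwrite("pics/crop1.png",cv2.resize(im,None,fx=3.4,fy=3.4,interpolation=cv2.INTER_CUBIC))
```

```text
(no output)
```

View pics/crop1.png

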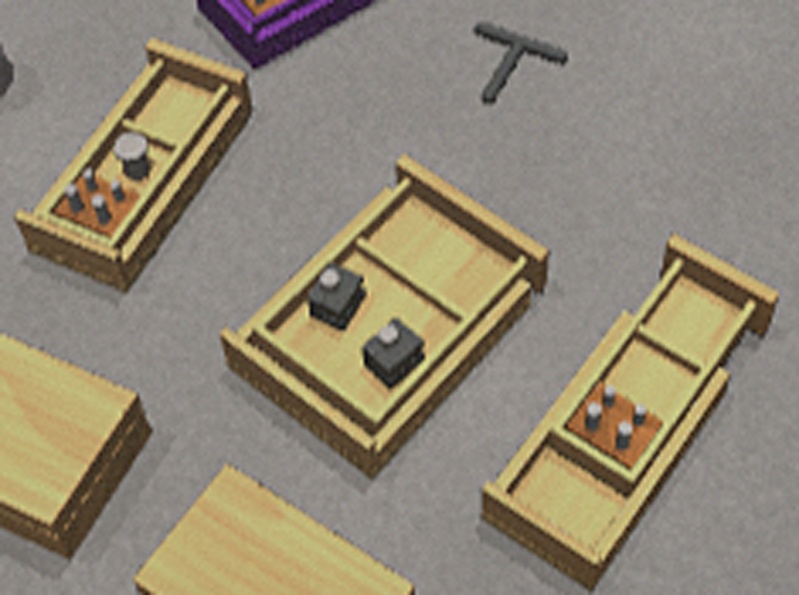

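In the crop, the wide board's outer top edge runs (404,157)–(548,250) and its inner edge (397,172)–(545,265). The out tray's outer top edge runs (672,236)–(777,297), and the home tray's (150,40)–(246,78).

```bash
cat > h.py <<'E'
import numpy as np
from workcell import bot,camera,get_calibration
def ray(c,u,v,z):
    T=np.array(c["cam_to_world"]);d=T[:3,:3]@[(u-c["cx"])/c["fx"],(v-c["cy"])/c["fy"],1]
    return T[:3,3]+d*(z-T[2,3])/d[2]
def rows(dp):  # world shift -> slide units
    return np.round(bot.get_obs()["orientation"].T@np.asarray(dp)/.25,3)
E
python3 - <<'E'
from h import *
c=get_calibration("scene")
P={"wo":[(404,157),(548,250)],"wi":[(397,172),(545,265)],"oo":[(672,236),(777,297)],"oi":[(667,250),(773,312)],"ho":[(150,40),(246,78)],"tee":[(475,28),(566,58),(488,100)],"hold":[(338,300),(393,352)]}
for k,v in P.items():
    q=np.array([ray(c,115+a/3.4-.35,160+b/3.4-.35,{"tee":.01,"hold":.05}.get(k,.056))[:2] for a,b in v])
    d=q[0]-q[1];print(k,q.round(4).tolist(),q.mean(0).round(4),np.linalg.norm(d).round(4),np.degrees(np.arctan2(-d[0],d[1])).round(1), np.degrees(np.arctan2(d[0],-d[1])).round(1))
E
```

```text
wo [[0.562, -0.0358], [0.5814, 0.1088]] [0.5717 0.0365] 0.1459 172.4 -7.6
wi [[0.5776, -0.0327], [0.5946, 0.1135]] [0.5861 0.0404] 0.1471 173.4 -6.6
oo [[0.5206, 0.1866], [0.5302, 0.2801]] [0.5254 0.2333] 0.094 174.2 -5.8
oi [[0.5344, 0.1889], [0.5439, 0.2828]] [0.5391 0.2359] 0.0944 174.2 -5.8
ho [[0.5668, -0.2921], [0.5594, -0.1956]] [ 0.5631 -0.2439] 0.0968 -175.6 4.4
tee [[0.3776, -0.0771], [0.367, 0.0115], [0.4441, -0.0247]] [ 0.3962 -0.0301] 0.0892 -173.1 6.9
hold [[0.6991, -0.0097], [0.7158, 0.0507]] [0.7075 0.0205] 0.0627 164.5 -15.5
```

```bash
python3 -m inch '{"jaw":[1,1,1,1,1],"slide":[[-0.915,0,-0.215],[-0.915,0,-0.215],[-0.915,0,-0.215],[-0.915,0,-0.215],[-0.915,0,-0.215]],"twist":[0.26,0.26,0.26,0.26,0.26]}'; python3 -c "
from h import *
o=bot.get_obs();print(o['position'],o['orientation'].round(3).tolist(),o['joints'].round(0));print(rows(np.array([.45,.225,.225])-o['position']))"
```

```text
time: 0.6
position: [0.4536, -0.4157, 0.2246]
orientation: [[-0.995, 0.001, -0.102], [0.102, 0.002, -0.995], [-0.001, -1.0, -0.002]]
ft_force: [0.0, 0.0, 0.4]
opening: 0.0501
[ 0.45356621 -0.4156995   0.22463442] [[-0.995, 0.001, -0.102], [0.102, 0.002, -0.995], [-0.001, -1.0, -0.002]] [ 39.  39.  -1.  92.   0.  50. -58.]
[ 0.277  0.003 -2.548]
```

```bash
for i in 1 2 3; do python3 -m inch '{"jaw":[1,1,1,1,1],"slide":[[0.09,0,-0.85],[0.09,0,-0.85],[0.09,0,-0.85],[0.09,0,-0.85],[0.09,0,-0.85]],"twist":[0,0,0,0,0]}'; done
python3 - <<'E'
from h import *
import cv2
o=bot.get_obs();print(o['position'],o['orientation'].round(3).tolist(),o['joints'].round(0))
c=get_calibration("wrist");im=camera("wrist");cv2.imwrite("pics/w1.png",im[:,:,::-1])
T=np.array(c["cam_to_world"])
for k,p in {"oo":[.5254,.2333,.056],"wi":[.5861,.0404,.056]}.items():
    q=T[:3,:3].T@(np.array(p)-T[:3,3]);print(k,c["fx"]*q[0]/q[2]+c["cx"],c["fy"]*q[1]/q[2]+c["cy"])
E
```

```text
time: 1.1
position: [0.4498, -0.1993, 0.2247]
orientation: [[-0.995, -0.002, -0.096], [0.096, 0.004, -0.995], [0.002, -1.0, -0.004]]
ft_force: [0.4, -0.2, 0.2]
opening: 0.0102
time: 1.6
position: [0.4499, 0.0136, 0.2249]
orientation: [[-0.995, -0.0, -0.096], [0.096, 0.003, -0.995], [0.0, -1.0, -0.002]]
ft_force: [-0.5, -0.1, 0.3]
opening: 0.0007
time: 2.1
position: [0.4493, 0.2282, 0.2248]
orientation: [[-0.995, 0.001, -0.096], [0.096, 0.004, -0.995], [-0.0, -1.0, -0.004]]
ft_force: [0.5, 0.4, -0.5]
opening: 0.0004
[0.44932753 0.22824266 0.22479   ] [[-0.995, 0.001, -0.096], [0.096, 0.004, -0.995], [-0.0, -1.0, -0.004]] [ -35.   30.    4.  111.   -3.   39. -124.]
oo 245.1028351030875 108.12652527682663
wi 415.77593735267317 32.36828374169389
```

View pics/w1.png

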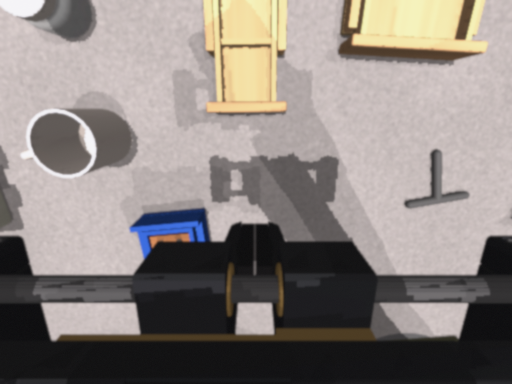

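The wrist picture shows the out tray's front board at (207–286, 102–112), which matches the prediction of (245,108). The wide tray is at upper right with its inner edge near row 38. The blue look-alike is at lower left (135–205, 210–255) and the mug is at (65,143).

Run:
```python
from h import *
c=get_calibration("wrist")
for n,u,v,z in [("blueTop",133,224,.056),("blueTopR",205,208,.056),("blueTR",208,245,.056),("mugR",97,150,.09),("oo",207,108,.056),("oo",286,108,.056),("wi",352,36,.056),("wi",487,42,.056),("wo",352,48,.056),("wo",484,51,.056)]: print(n,ray(c,u,v,z).round(4))
print(rows([.485-.4493,.2375-.2282,.075-.2248]))
```

```text
blueTop [0.3925 0.3973 0.056 ]
blueTopR [0.406  0.2982 0.056 ]
blueTR [0.3522 0.3021 0.056 ]
mugR [0.497  0.3985 0.09  ]
oo [0.5299 0.2772 0.056 ]
oo [0.521  0.1849 0.056 ]
wi [0.5893 0.1087 0.056 ]
wi [ 0.5691 -0.0384  0.056 ]
wo [0.5774 0.1085 0.056 ]
wo [ 0.5603 -0.0364  0.056 ]
[-0.138  0.599 -0.049]
```

```bash
python3 -m inch '{"jaw":[1,1,1,1,1],"slide":[[-0.127,0.2,-0.045],[-0.127,0.4,-0.045],[-0.127,0.58,-0.045],[-0.127,0.72,-0.045],[-0.127,0.72,-0.045]],"twist":[0,0,0,0,0]}'; python3 -m inch '{"jaw":[1,1,1,1,1],"slide":[[-0.04,0,0],[-0.08,0,0],[-0.12,0,0],[-0.16,0,0],[-0.2,0,0]],"twist":[0,0,0,0,0]}'
```

```text
time: 2.65
position: [0.4796, 0.2252, 0.0406]
orientation: [[-0.994, -0.009, -0.107], [0.107, -0.006, -0.994], [0.008, -1.0, 0.007]]
ft_force: [-0.7, -0.6, 0.7]
opening: 0.0005
time: 3.15
position: [0.534, 0.2242, 0.0463]
orientation: [[-0.994, 0.002, -0.105], [0.105, 0.001, -0.994], [-0.002, -1.0, -0.001]]
ft_force: [-0.3, 0.3, -0.3]
opening: 0.0003
```

```bash
python3 -m inch '{"jaw":[1,1,1,1,1],"slide":[[-0.024,0,0],[-0.048,0,0],[-0.072,0,0],[-0.096,0,0],[-0.12,0,0]],"twist":[0,0,0,0,0]}'
python3 - <<'E'
from h import *
import cv2
c=get_calibration("wrist");a=camera("wrist");b=camera("scene")[160:335,115:350]
s=np.hstack([cv2.resize(a,(512,384)),np.zeros((384,4,3),np.uint8)]);
b=cv2.resize(b,(512,384),interpolation=cv2.INTER_CUBIC)
cv2.imwrite("pics/p2.png",np.hstack([a[:,100:412],b])[:,:,::-1][:, :800])
E
```

```text
time: 3.65
position: [0.5623, 0.2211, 0.0449]
orientation: [[-0.995, -0.0, -0.104], [0.104, -0.0, -0.995], [0.0, -1.0, 0.0]]
ft_force: [-0.3, 0.2, 0.3]
opening: 0.0004
```

View pics/p2.png

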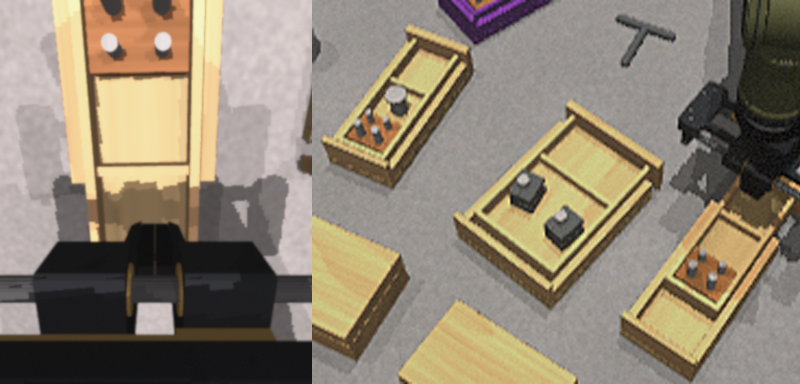

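The closed fingers are at the out tray's front board, and the tray body still shows standing out of its cradle (left panel, cradle front near row 180). I'll keep pushing.

```bash
for i in 1 2; do python3 -m inch '{"jaw":[1,1,1,1,1],"slide":[[-0.016,0,0],[-0.032,0,0],[-0.048,0,0],[-0.064,0,0],[-0.08,0,0]],"twist":[0,0,0,0,0]}'; done
```

```text
time: 4.25
position: [0.5823, 0.2189, 0.045]
orientation: [[-0.995, 0.0, -0.105], [0.105, -0.0, -0.995], [-0.0, -1.0, 0.0]]
ft_force: [0.0, 0.4, 1.1]
opening: 0.0003
time: 4.75
position: [0.6022, 0.2168, 0.045]
orientation: [[-0.995, 0.0, -0.105], [0.105, -0.0, -0.995], [-0.0, -1.0, 0.0]]
ft_force: [-0.1, 0.9, 0.2]
opening: 0.0005
```

Run:
```python
from h import *
import cv2
a=camera("side")[60:300,180:420];b=camera("scene")[200:340,230:380]
cv2.imwrite("pics/p3.png",np.hstack([cv2.resize(a,(400,400),interpolation=cv2.INTER_CUBIC),cv2.resize(b,(400,373),interpolation=cv2.INTER_CUBIC)[:, :] if 0 else cv2.resize(b,(400,400),interpolation=cv2.INTER_CUBIC)])[:,:,::-1])
```

```text
(no output)
```

View pics/p3.png

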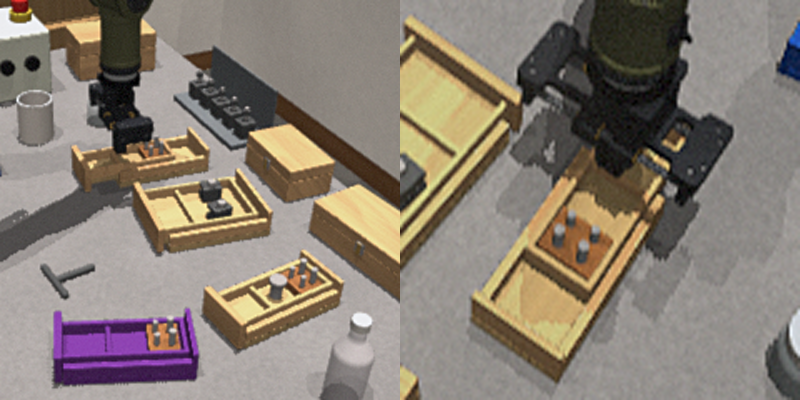

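The side view suggests that the tray may not have moved and that the fingers are past its board. I'll check that with numbers.

Run:
```python
from h import *
import cv2
print(bot.nose_length,bot.get_obs()['position'],bot.get_obs()['joints'].round(2).tolist())
def orange(im):
    h=cv2.cvtColor(im,cv2.COLOR_BGR2HSV);m=cv2.inRange(h,(3,130,60),(14,255,255));m[:, :250]=0;m[:240]=0;m[320:]=0;m[:,350:]=0
    y,x=np.nonzero(m);return x.mean(),y.mean(),len(x)
b=camera("scene")[:,:,::-1].copy()
cv2.imwrite("pics/scene4.png",b)
c=get_calibration("scene")
for im in (cv2.imread("pics/scene0.png"),b):
    u,v,n=orange(im);print(u,v,n,ray(c,u,v,.03))
def pr(c,p):
    T=np.array(c["cam_to_world"]);q=T[:3,:3].T@(np.array(p)-T[:3,3]);return (c["fx"]*q[0]/q[2]+c["cx"],c["fy"]*q[1]/q[2]+c["cy"])
p=bot.get_obs()['position']
b=cv2.resize(b[190:310,260:420],None,fx=5,fy=5,interpolation=cv2.INTER_CUBIC)
for dz,col in((-.017,(0,0,255)),(0,(255,0,0)),(.047,(0,255,0))):
    u,v=pr(c,p+[0,0,dz]);cv2.drawMarker(b,(int((u-260)*5),int((v-190)*5)),col,0,14,2)
cv2.imwrite("pics/p4.png",b)
```

```text
0.017 [0.60260823 0.2166409  0.04506133] [-24.82, 54.12, 1.7, 94.08, -2.57, 31.79, -117.67]
297.1392405063291 284.6107594936709 316 [0.67333445 0.22147489 0.03      ]
295.03367003367003 285.14814814814815 297 [0.67732192 0.21758821 0.03      ]
```

View pics/p4.png

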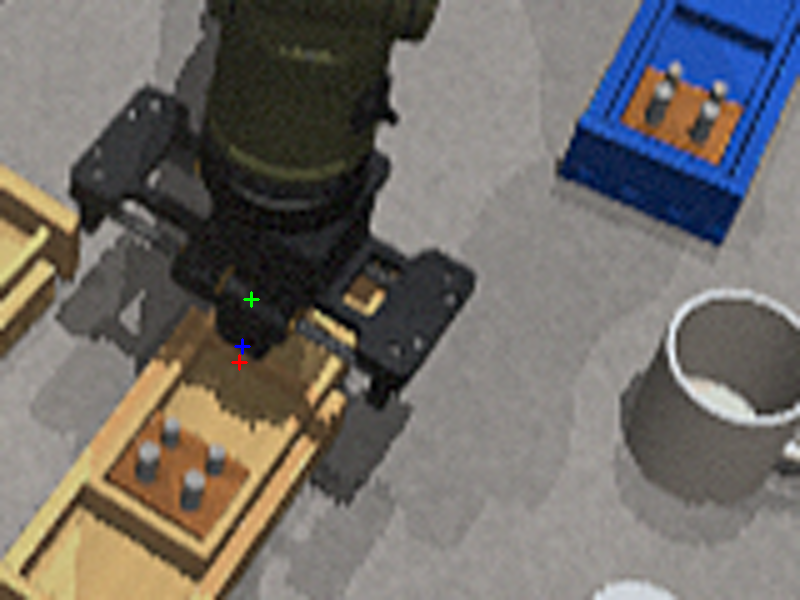

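The orange peg block moved only about 4 mm, so the tray is essentially unmoved, and the drawn tip marker sits slightly off the visible fingertip. I'll save views from here, then lift straight up and compare.

```bash
cat >> h.py <<'E'
def pr(c,p):
    T=np.array(c["cam_to_world"]);q=T[:3,:3].T@(np.array(p)-T[:3,3]);return (c["fx"]*q[0]/q[2]+c["cx"],c["fy"]*q[1]/q[2]+c["cy"])
E
python3 - <<'E'
from h import *
import cv2
cv2.imwrite("pics/w5.png",camera("wrist")[:,:,::-1]);s=camera("side")[:,:,::-1].copy()
p=bot.get_obs()['position'];c=get_calibration("side")
u,v=pr(c,p-[0,0,.017]);print(u,v);s=cv2.resize(s[80:200,200:320],None,fx=3,fy=3,interpolation=cv2.INTER_CUBIC)
cv2.drawMarker(s,(int((u-200)*3),int((v-80)*3)),(0,0,255),0,12,1)
for x in (.5255,.6013):
  u,v=pr(c,[x,.185,.056]);cv2.drawMarker(s,(int((u-200)*3),int((v-80)*3)),(255,0,0),1,12,1)
cv2.imwrite("pics/s5.png",s)
E
python3 -m inch '{"jaw":[1,1,1,1,1],"slide":[[0,-0.1,0],[0,-0.2,0],[0,-0.36,0],[0,-0.54,0],[0,-0.72,0]],"twist":[0,0,0,0,0]}'
python3 -m inch '{"jaw":[1,1,1,1],"slide":[[0.2,0,0],[0.4,0,0],[0.5,0,0],[0.5,0,0]],"twist":[0,0,0,0]}'
python3 - <<'E'
from h import *
import cv2
a=cv2.imread("pics/w5.png");s=cv2.imread("pics/s5.png")
w=camera("wrist")[:,:,::-1].copy();cv2.imwrite("pics/w6.png",w)
c=get_calibration("wrist")
for q in ([.5255,.232,.056],[.6013,.2250,.056]):
    u,v=pr(c,q);print(u,v);cv2.drawMarker(w,(int(u),int(v)),(0,0,255),0,12,1)
cv2.imwrite("pics/p6.png",np.hstack([cv2.resize(s,(384,384)),w[:,90:506]]))
E
```

```text
250.79540933729734 158.3973737421695
time: 5.5
position: [0.6011, 0.2168, 0.2265]
orientation: [[-0.995, -0.001, -0.104], [0.104, -0.0, -0.995], [0.001, -1.0, 0.0]]
ft_force: [-0.1, 0.7, -0.9]
opening: 0.0004
time: 5.9
position: [0.4729, 0.2308, 0.2252]
orientation: [[-0.995, -0.004, -0.1], [0.1, -0.0, -0.995], [0.004, -1.0, 0.001]]
ft_force: [0.6, 0.9, -0.2]
opening: 0.0002
249.6130843211955 130.54765751522072
248.63892161940603 61.31370223964555
```

View pics/p6.png

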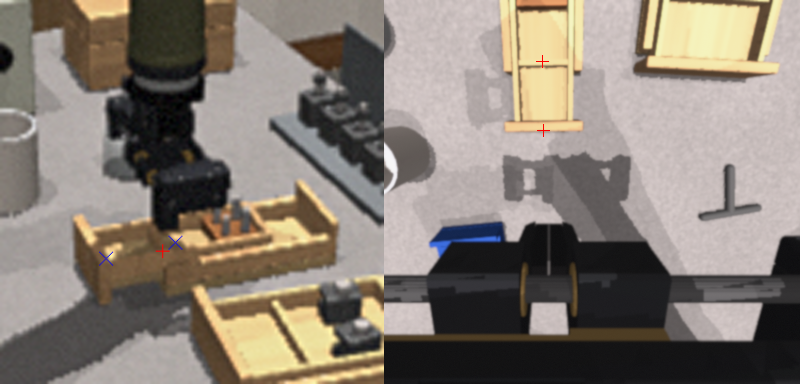

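The side marker for the fingertip at (162,250) shows no finger there, so the fingers passed over the board. The tray is confirmed unmoved: its board is still on my marker in the wrist view. Next I'll check the tip height against the pictures.

Run:
```python
from h import *
import cv2
c=get_calibration("wrist");o=bot.get_obs();p=o['position'];R=o['orientation'];T=np.array(c["cam_to_world"])
print(p,T.round(3).tolist(),c["fx"])
for d in (0.017,0,-.01,-.02,-.03,-.047):
    print(d,[np.round(pr(c,p+R@np.array([a,d,0])),0) for a in (-.009,.009)])
cal=get_calibration("scene");
for z in (.028,.045,.06,.07):print(z,(np.array(pr(cal,[.6026,.2166,z]))-[260,190])*5)
w=cv2.imread("pics/w6.png");print([cv2.imread("pics/w6.png",0)[r,150:360:1].min() for r in (215,220,225,230)])
cv2.imwrite("pics/p7.png",cv2.resize(w[200:350,100:420],None,fx=2.5,fy=2.5))
```

```text
[0.47585425 0.2304902  0.22541735] [[-0.101, -0.953, -0.286, 0.55], [-0.995, 0.097, 0.03, 0.223], [-0.001, 0.288, -0.958, 0.384], [0.0, 0.0, 0.0, 1.0]] 267.50185232466885
0.017 [array([255., 206.]), array([255., 230.])]
0 [array([255., 216.]), array([255., 241.])]
-0.01 [array([255., 222.]), array([255., 249.])]
-0.02 [array([255., 229.]), array([255., 257.])]
-0.03 [array([256., 237.]), array([255., 267.])]
-0.047 [array([256., 254.]), array([256., 287.])]
0.028 [239.05922334 363.29640236]
0.045 [242.14234651 346.9851118 ]
0.06 [244.92254746 332.27643397]
0.07 [246.80806438 322.30108989]
[np.uint8(89), np.uint8(89), np.uint8(19), np.uint8(13)]
```

View pics/p7.png

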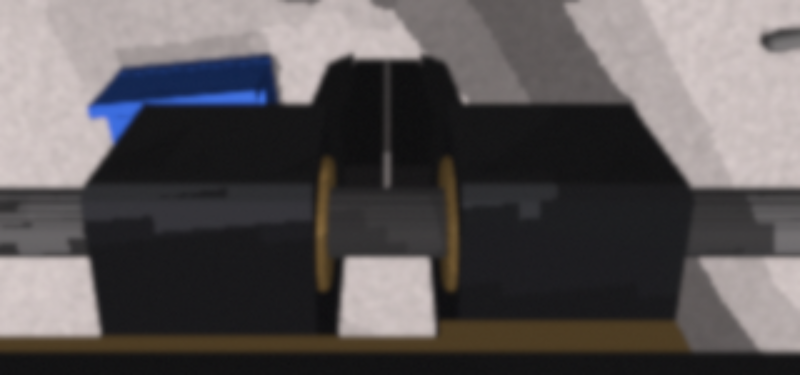

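The visible fingertip sits about 20–28 mm higher than the stated nose would give. I'll probe the free bench in front of the tray gently to settle the tip height.

```bash
python3 -m inch '{"jaw":[1,1,1,1,1],"slide":[[0.02,0.2,-0.02],[0.02,0.4,-0.02],[0.02,0.58,-0.02],[0.02,0.7,-0.02],[0.02,0.7,-0.02]],"twist":[0,0,0,0,0]}'; python3 -m inch '{"jaw":[1,1,1,1,1],"slide":[[0,0.02,0],[0,0.036,0],[0,0.048,0],[0,0.06,0],[0,0.06,0]],"twist":[0,0,0,0,0]}'
```

```text
time: 6.45
position: [0.472, 0.2339, 0.0462]
orientation: [[-0.994, -0.005, -0.105], [0.105, -0.004, -0.994], [0.005, -1.0, 0.004]]
ft_force: [-1.5, -0.1, 1.6]
opening: 0.0003
time: 6.95
position: [0.4733, 0.2356, 0.0354]
orientation: [[-0.995, 0.001, -0.104], [0.104, 0.0, -0.995], [-0.001, -1.0, -0.0]]
ft_force: [0.3, 0.1, 0.3]
opening: 0.0002
```

```bash
python3 -m inch '{"jaw":[1,1,1,1,1],"slide":[[0,0.012,0],[0,0.024,0],[0,0.036,0],[0,0.048,0],[0,0.048,0]],"twist":[0,0,0,0,0]}'
python3 - <<'E'
from h import *
import cv2
c=get_calibration("scene");im=camera("scene")[:,:,::-1].copy();p=bot.get_obs()['position']
s=camera("side")[:,:,::-1].copy();cs=get_calibration("side")
def crop(im,c,lab):
    u,v=pr(c,p-[0,0,.017]);x0,y0=int(u)-40,int(v)-55
    b=cv2.resize(im[y0:y0+80,x0:x0+80],None,fx=5,fy=5,interpolation=cv2.INTER_CUBIC)
    cv2.drawMarker(b,(int((u-x0)*5),int((v-y0)*5)),(0,0,255),0,14,1);return b
cv2.imwrite("pics/p8.png",np.hstack([crop(im,c,0),crop(s,cs,0)]))
E
```

```text
time: 7.45
position: [0.4728, 0.2353, 0.0225]
orientation: [[-0.995, -0.001, -0.105], [0.105, -0.0, -0.995], [0.001, -1.0, 0.001]]
ft_force: [0.5, 0.2, 0.0]
opening: 0.0003
```

View pics/p8.png

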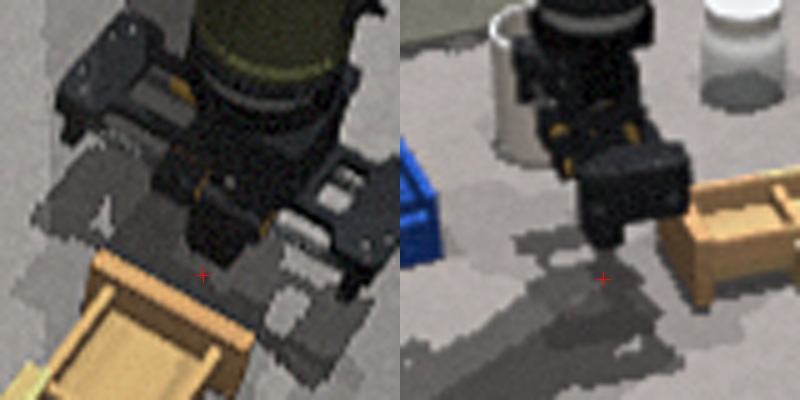

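Both views show the real fingertip about 22 mm above the marker (scene (220,255) against (203,275); side (605,245) against (603,280)). The stated nose length or reported height is therefore off, so I'll keep lowering gently until it touches.

```bash
python3 -m inch '{"jaw":[1,1,1,1,1],"slide":[[0,0.01,0],[0,0.02,0],[0,0.03,0],[0,0.04,0],[0,0.04,0]],"twist":[0,0,0,0,0]}';python3 -m inch '{"jaw":[1,1,1,1,1],"slide":[[0,0.005,0],[0,0.01,0],[0,0.015,0],[0,0.02,0],[0,0.02,0]],"twist":[0,0,0,0,0]}'
```

```text
time: 8.05
position: [0.4728, 0.2353, 0.0126]
orientation: [[-0.995, -0.001, -0.105], [0.105, -0.0, -0.995], [0.0, -1.0, 0.0]]
ft_force: [0.4, -0.2, 0.5]
opening: 0.0002
time: 8.55
position: [0.473, 0.2354, 0.0079]
orientation: [[-0.995, -0.0, -0.104], [0.104, -0.0, -0.995], [0.0, -1.0, 0.0]]
ft_force: [-0.5, 0.7, -0.6]
opening: 0.0008
```

```bash
for i in 1 2; do python3 -m inch '{"jaw":[1,1,1,1,1],"slide":[[0,0.004,0],[0,0.008,0],[0,0.012,0],[0,0.016,0],[0,0.016,0]],"twist":[0,0,0,0,0]}' | egrep "pos|force"; done
```

```text
position: [0.473, 0.2354, 0.0039]
ft_force: [-0.1, 0.4, -0.2]
position: [0.473, 0.2354, -0.0001]
ft_force: [-0.3, -0.4, 0.6]
```

```bash
for i in 1 2; do python3 -m inch '{"jaw":[1,1,1,1],"slide":[[0,0.006,0],[0,0.012,0],[0,0.016,0],[0,0.016,0]],"twist":[0,0,0,0]}' | egrep "pos|force"; done
```

```text
position: [0.473, 0.2354, -0.0041]
ft_force: [0.0, -0.0, -0.0]
position: [0.473, 0.2354, -0.0082]
ft_force: [0.7, 0.5, -0.1]
```

```bash
for i in 1 2 3; do python3 -m inch '{"jaw":[1,1,1,1],"slide":[[0,0.004,0],[0,0.008,0],[0,0.012,0],[0,0.012,0]],"twist":[0,0,0,0]}' | egrep "pos|force"; done
```

```text
position: [0.473, 0.2354, -0.0111]
ft_force: [0.0, 0.2, 0.5]
position: [0.4731, 0.2354, -0.0132]
ft_force: [-1.5, -0.2, 8.5]
position: [0.4731, 0.2354, -0.0134]
ft_force: [-5.9, -1.6, 37.9]
```

Contact came at a reported TCP z of -0.013, so the real tip height is reported z + 0.013. I'll rise to TCP 0.022 (tip about 0.035) and push.

```bash
cat >> h.py <<'E'
import cv2
def orange():
    h=cv2.cvtColor(camera("scene"),cv2.COLOR_RGB2HSV);m=cv2.inRange(h,(3,130,60),(14,255,255));m[:, :250]=0;m[:240]=0;m[330:]=0;m[:,350:]=0
    y,x=np.nonzero(m);q=ray(get_calibration("scene"),x.mean(),y.mean(),.03);print(len(x),x.mean().round(1),y.mean().round(1),"block x",q[:2].round(4),"tcp",bot.get_obs()['position'].round(4),bot.get_obs()['ft_force'].round(1))
E
python3 -m inch '{"jaw":[1,1,1,1,1],"slide":[[0,-0.06,0],[0,-0.12,0],[0,-0.157,0],[0,-0.157,0],[0,-0.157,0]],"twist":[0,0,0,0,0]}' | egrep "pos|force"
python3 -c "from h import *;orange()"
python3 -m inch '{"jaw":[1,1,1,1,1],"slide":[[-0.06,0,0],[-0.12,0,0],[-0.17,0,0],[-0.21,0,0],[-0.25,0,0]],"twist":[0,0,0,0,0]}' | egrep "time|pos|force"
python3 -c "from h import *;orange()"
```

```text
position: [0.4731, 0.2355, 0.0222]
ft_force: [0.2, -0.3, 0.1]
325 296.2 285.4 block x [0.6765 0.2205] tcp [0.4729 0.2354 0.0219] [ 0.1  0.4 -1. ]
time: 12.6
position: [0.5343, 0.229, 0.0214]
ft_force: [-2.8, 1.1, -1.7]
347 292.1 292.4 block x [0.6985 0.2202] tcp [0.537  0.2286 0.0217] [ 1.7  1.1 -0.6]
```

The tray is now moving with the tool, so I'll continue in slower steps.

```bash
for i in 1 2; do python3 -m inch '{"jaw":[1,1,1,1,1],"slide":[[-0.02,0,0],[-0.04,0,0],[-0.06,0,0],[-0.08,0,0],[-0.08,0,0]],"twist":[0,0,0,0,0]}' | egrep "time|pos|force"
python3 -c "from h import *;orange()"; done
```

```text
time: 13.15
position: [0.5564, 0.2266, 0.0224]
ft_force: [0.6, -0.8, 0.2]
331 286.0 298.5 block x [0.7206 0.215 ] tcp [0.5563 0.2266 0.0225] [ 0.4 -0.3 -1.2]
time: 13.7
position: [0.5666, 0.2256, 0.0218]
ft_force: [-16.6, 1.6, 13.7]
332 283.8 300.5 block x [0.7279 0.2127] tcp [0.5665 0.2256 0.0218] [-16.    1.3  12.1]
```

```bash
python3 -m inch '{"jaw":[1,1,1,1],"slide":[[-0.012,0,0],[-0.024,0,0],[-0.036,0,0],[-0.04,0,0]],"twist":[0,0,0,0]}' | egrep "time|pos|force"
python3 -c "from h import *;orange()"
```

```text
time: 14.15
position: [0.5662, 0.2254, 0.0216]
ft_force: [-35.7, 2.0, 30.5]
336 283.7 300.1 block x [0.7272 0.2121] tcp [0.5662 0.2254 0.0216] [-34.4   1.2  28.7]
```

The tray stopped hard at TCP x 0.5665. I'll back off, rise, and check it together with the wide tray.

```bash
python3 -m inch '{"jaw":[1,1,1,1,1],"slide":[[0.1,0,0],[0.2,0,0],[0.36,0,0],[0.36,-0.15,0],[0.36,-0.3,0]],"twist":[0,0,0,0,0]}' | egrep "time|pos|force"
python3 -m inch '{"jaw":[1,1,1,1,1],"slide":[[0,-0.1,0.1],[0,-0.2,0.3],[0,-0.22,0.5],[0,-0.22,0.68],[0,-0.22,0.68]],"twist":[0.015,0.015,0.015,0.015,0.015]}' | egrep "time|pos|orient|force"
python3 - <<'E'
from h import *
orange()
o=bot.get_obs();c=get_calibration("wrist");w=camera("wrist")[:,:,::-1].copy();cv2.imwrite("pics/w9.png",w);print(o['position'],o['orientation'].round(3).tolist())
b=camera("scene")[:,:,::-1]
b=cv2.resize(b[190:330,230:350],(336,392))[:384]
cv2.imwrite("pics/p9.png",np.hstack([w[:,:464],b]))
for q in ([.5861,.0404,.056],[.579,.035,.056]): print(pr(c,q))
E
```

```text
time: 14.7
position: [0.4944, 0.233, 0.0975]
ft_force: [0.4, -0.3, 1.1]
time: 15.2
position: [0.4776, 0.0547, 0.1531]
orientation: [[-0.989, 0.0, -0.149], [0.149, -0.005, -0.989], [-0.001, -1.0, 0.005]]
ft_force: [-0.2, 0.7, 0.2]
351 285.3 298.7 block x [0.722  0.2136] tcp [0.4784 0.059  0.1529] [ 0.5  0.1 -0.8]
[0.47840143 0.05902325 0.15289621] [[-0.989, 0.002, -0.145], [0.145, -0.002, -0.989], [-0.002, -1.0, 0.002]]
(np.float64(258.3572598495432), np.float64(67.79354682417235))
(np.float64(265.49913019269854), np.float64(75.45522531589924))
```

View pics/p9.png

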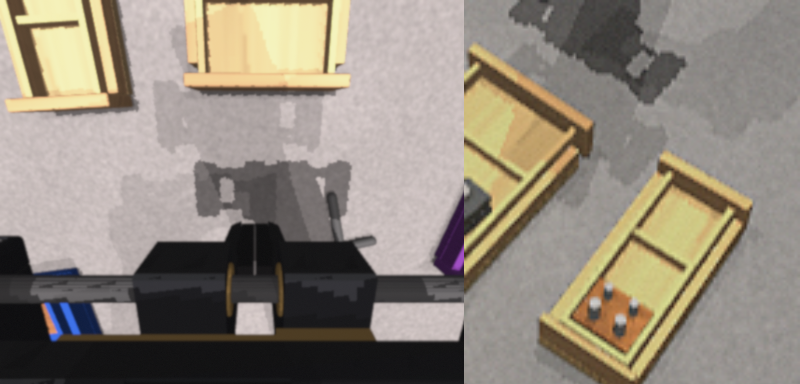

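The narrow tray now looks fully home: the pegs sit against the far wall and the board against the cradle. The wide board spans columns 184–350 in the wrist view, its inner top edge near row 74 and level with the tool.

Run:
```python
from h import *
c=get_calibration("wrist");o=bot.get_obs();R=o['orientation']
i=ray(c,267,74,.056);print(i,ray(c,267,87,.056))
t=np.array([i[0],i[1],0])-R[:,0]*.025; t[2]=o['position'][2]; t2=t.copy();t2[2]=.10
print(t,rows(t2-o['position']),o['position'])
```

```text
[0.58061668 0.03983788 0.056     ] [0.56991743 0.04115668 0.056     ]
[0.60538234 0.03642313 0.15251802] [-0.516  0.211  0.041] [0.47880851 0.06422043 0.15251802]
```

```bash
python3 -m inch '{"jaw":[1,1,1,1,1],"slide":[[-0.2,0,0.04],[-0.35,0,0.04],[-0.46,0,0.04],[-0.516,0.1,0.04],[-0.516,0.21,0.04]],"twist":[0,0,0,0,0]}' | egrep "pos|orie|force"
python3 -m inch '{"jaw":[1,1,1,1,1],"slide":[[0,0,0],[0,0,0],[0,0.05,0],[0,0.1,0],[0,0.1,0]],"twist":[0,0,0,0,0]}' | egrep "time|pos|orie|force"
python3 - <<'E'
from h import *
c=get_calibration("scene")
print(pr(c,[.5806,.0398,.056]),pr(c,bot.get_obs()['position']+[0,0,.013]))
w=camera("wrist")[:,:,::-1]
b=camera("scene")[:,:,::-1];s=camera("side")[:,:,::-1]
b=cv2.resize(b[180:308,170:298],(384,384),interpolation=2)
s=cv2.resize(s[130:250,230:350],(384,384),interpolation=2)
cv2.imwrite("pics/p10.png",np.hstack([b,s]))
E
```

```text
position: [0.6085, 0.039, 0.0997]
orientation: [[-0.991, 0.007, -0.133], [0.133, 0.002, -0.991], [-0.006, -1.0, -0.002]]
ft_force: [-0.2, 0.3, -1.0]
time: 16.35
position: [0.6029, 0.0368, 0.0734]
orientation: [[-0.991, -0.003, -0.135], [0.135, -0.0, -0.991], [0.003, -1.0, 0.001]]
ft_force: [0.3, 0.4, 0.0]
(np.float64(253.55545135343618), np.float64(222.05070029901137)) (np.float64(248.2176183843443), np.float64(221.07844093992756))
```

View pics/p10.png

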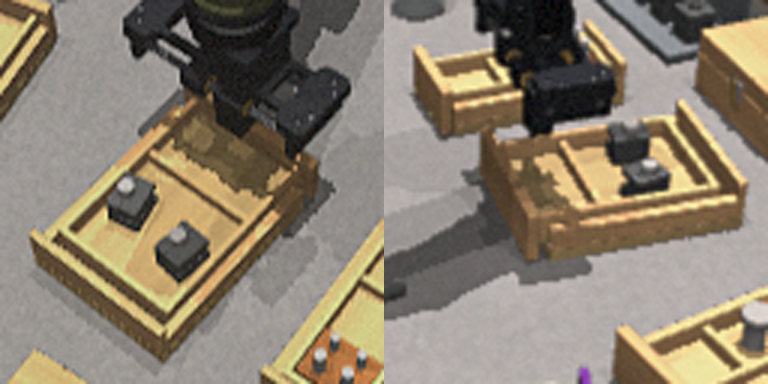

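The fingertip, at scene-crop (235,130), hangs over the pocket behind the wide front board, and both holders stand beyond the bar. That was the twelfth picture, so from here I work by numbers. I'll descend into the pocket.

```bash
python3 -m inch '{"jaw":[1,1,1,1,1],"slide":[[0,0.06,0],[0,0.12,0],[0,0.17,0],[0,0.206,0],[0,0.206,0]],"twist":[0,0,0,0,0]}' | egrep "time|pos|force"
cat >> h.py <<'E'
def dark():  # toolholders on the wide tray
    im=camera("scene");h=cv2.cvtColor(im,cv2.COLOR_RGB2GRAY);m=((h<75)*255).astype(np.uint8);k=np.zeros_like(m);k[ROI[0]:ROI[1],ROI[2]:ROI[3]]=255
    m&=k;n,l,s,ce=cv2.connectedComponentsWithStats(m)
    for a,b in zip(s[1:],ce[1:]):
        if a[4]>40: print(a.tolist(),b.round(1),ray(get_calibration("scene"),b[0],b[1],.045)[:2].round(4))
ROI=(225,285,190,250)
E
python3 -c "from h import *;dark()"
python3 -m inch '{"jaw":[1,1,1,1,1],"slide":[[0.02,0,0],[0.04,0,0],[0.06,0,0],[0.08,0,0],[0.1,0,0]],"twist":[0,0,0,0,0]}' | egrep "time|pos|force"
python3 -c "from h import *;dark()"
```

```text
time: 17.0
position: [0.6028, 0.0365, 0.0213]
ft_force: [-0.5, -0.2, -0.6]
[242, 225, 8, 12, 76] [245.9 229.4] [0.6052 0.0304]
[194, 241, 28, 16, 131] [209.8 250.2] [ 0.7082 -0.0174]
[190, 258, 19, 17, 43] [198.5 266.2] [ 0.7618 -0.0159]
[222, 260, 18, 14, 102] [230.8 267. ] [0.7223 0.0562]
[227, 260, 23, 25, 41] [237.7 272.4] [0.7263 0.0792]
[234, 268, 16, 17, 48] [242.4 276.7] [0.7305 0.0957]
time: 17.55
position: [0.5798, 0.0402, 0.0238]
ft_force: [2.1, -0.4, 0.7]
[197, 238, 29, 16, 131] [213.2 246.9] [ 0.6955 -0.0153]
[225, 257, 18, 14, 92] [233.8 263.8] [0.7105 0.0578]
[206, 260, 44, 24, 88] [227.7 274.2] [0.7432 0.0603]
[234, 268, 16, 17, 45] [242.2 276.8] [0.7311 0.0956]
```

It is hooked, and the holders are riding along (about 12 mm so far). I'll keep drawing gently.

```bash
for i in 1 2 3; do python3 -m inch '{"jaw":[1,1,1,1,1],"slide":[[0.016,0,0],[0.032,0,0],[0.048,0,0],[0.064,0,0],[0.08,0,0]],"twist":[0,0,0,0,0]}' | egrep "time|pos|force";done
python3 -c "from h import *;dark()"
```

```text
time: 18.1
position: [0.5593, 0.0429, 0.0233]
ft_force: [3.7, 1.2, 0.6]
time: 18.6
position: [0.5394, 0.0455, 0.0232]
ft_force: [2.3, 0.7, -0.1]
time: 19.1
position: [0.5196, 0.0482, 0.0233]
ft_force: [1.7, 1.1, -0.6]
[224, 225, 16, 14, 85] [232.  232.8] [0.6332 0.0038]
[190, 239, 22, 21, 71] [200.2 248.5] [ 0.7167 -0.0417]
[240, 243, 10, 12, 56] [244.7 248.8] [0.6585 0.0588]
[213, 245, 37, 23, 72] [231.9 257.5] [0.6974 0.044 ]
[234, 268, 16, 17, 49] [242.4 276.7] [0.7306 0.0958]
```

```bash
for i in 1 2 3; do python3 -m inch '{"jaw":[1,1,1,1,1],"slide":[[0.008,0,0],[0.016,0,0],[0.024,0,0],[0.032,0,0],[0.04,0,0]],"twist":[0,0,0,0,0]}' | egrep "time|pos|force"|tr '\n' ' ';done
```

```text
time: 19.65 position: [0.5099, 0.0494, 0.0232] ft_force: [1.2, 0.3, -1.4] time: 20.15 position: [0.5032, 0.0505, 0.0234] ft_force: [10.0, -2.0, -7.0] time: 20.65 position: [0.5035, 0.0506, 0.0239] ft_force: [23.7, -6.7, -17.3]
```

It is against its stop at x 0.503, with force building to 24 N and no further motion. I'll release forward off the lip and rise clear.

```bash
python3 -m inch '{"jaw":[1,1,1,1,1],"slide":[[-0.03,0,0],[-0.06,0,0],[-0.09,0,0],[-0.11,0,0],[-0.11,0,0]],"twist":[0,0,0,0,0]}' | egrep "pos|force"
python3 -m inch '{"jaw":[1,1,1,1,1],"slide":[[0,-0.05,0],[0,-0.13,0],[0,-0.25,0],[0,-0.4,0],[0,-0.55,0]],"twist":[0,0,0,0,0]}' | egrep "pos|force"
python3 -m inch '{"jaw":[1,1,1,1,1],"slide":[[0.1,-0.15,0],[0.2,-0.25,0],[0.3,-0.25,0],[0.35,-0.25,0],[0.35,-0.25,0]],"twist":[0,0,0,0,0]}' | egrep "time|pos|force"
python3 - <<'E'
from h import *
dark();orange()
a=cv2.imread("pics/scene0.png").astype(int);b=camera("scene")[:,:,::-1];cv2.imwrite("pics/end.png",b)
# wood-pixel mask in wrist: wide board span
c=get_calibration("wrist");w=camera("wrist")[:,:,::-1].copy();cv2.imwrite("pics/wend.png",w)
h=cv2.cvtColor(w,cv2.COLOR_BGR2HSV);m=cv2.inRange(h,(10,60,90),(28,255,255))
n,l,s,ce=cv2.connectedComponentsWithStats(m)
for x in s[1:]:
    if x[4]>300: print("wood",x.tolist(), "bottom", ray(c,x[0]+x[2]/2,x[1]+x[3],.056)[:2].round(4))
for u in (200,240,270,300): 
    r=np.nonzero(m[:200,u])[0]; 
    if len(r): print(u,r.max(),ray(c,u,r.max()+1,.056)[:2].round(4))
E
```

```text
position: [0.5174, 0.0484, 0.0232]
ft_force: [0.4, -0.5, 0.1]
position: [0.5161, 0.0485, 0.1626]
ft_force: [0.9, -0.0, -0.1]
time: 22.15
position: [0.428, 0.0604, 0.2241]
ft_force: [-0.5, -0.1, -0.5]
[217, 225, 27, 10, 103] [232.1 229.2] [ 0.6235 -0.0021]
[190, 235, 60, 29, 193] [218.9 249.2] [0.6937 0.0013]
[190, 268, 23, 17, 66] [197.9 275.7] [ 0.7844 -0.0018]
[234, 268, 16, 17, 52] [242.7 276.5] [0.7297 0.0961]
343 284.7 300.3 block x [0.7262 0.2143] tcp [0.4309 0.0604 0.2238] [-0.3  0.5 -0.4]
wood [46, 0, 94, 70, 5350] bottom [0.5715 0.2256]
wood [195, 0, 127, 131, 12543] bottom [0.4795 0.0497]
wood [316, 0, 12, 39, 321] bottom [ 0.5679 -0.0319]
wood [460, 0, 52, 32, 1305] bottom [ 0.5506 -0.2084]
wood [479, 93, 33, 45, 815] bottom [ 0.4328 -0.2323]
wood [35, 240, 44, 31, 685] bottom [0.3265 0.3554]
200 129 [0.4901 0.1189]
240 130 [0.4825 0.0716]
270 130 [0.4777 0.036 ]
300 130 [4.728e-01 4.000e-04]
```

Run:
```python
from h import *
a=cv2.imread("pics/scene0.png");b=cv2.imread("pics/end.png");c=get_calibration("scene")
for n,(x0,x1,y0,y1) in dict(h1=(204,223,234,256),h2=(221,240,250,274),tee=(252,284,163,190),collet=(144,162,196,214),mug=(385,435,245,290),jar=(368,402,304,342),bottle=(88,120,145,192),driver=(130,172,115,158),blue=(372,432,165,238),purple=(170,245,122,178),home=(120,190,172,244)).items():
    t=a[y0:y1,x0:x1];r=cv2.matchTemplate(b,t,cv2.TM_CCOEFF_NORMED);_,s,_,l=cv2.minMaxLoc(r)
    u,v=(x0+x1)/2,(y0+y1)/2
    print(n,round(s,2),"px",(l[0]-x0,l[1]-y0),"world mm",((ray(c,u+l[0]-x0,v+l[1]-y0,.045)-ray(c,u,v,.045))[:2]*1000).round(0))
```

```text
h1 0.9 px (22, -22) world mm [-88.  13.]
h2 0.92 px (22, -24) world mm [-91.  12.]
tee 0.56 px (-105, 6) world mm [ 175. -253.]
collet 1.0 px (0, 0) world mm [0. 0.]
mug 1.0 px (0, 0) world mm [0. 0.]
jar 1.0 px (0, 0) world mm [0. 0.]
bottle 0.99 px (0, 0) world mm [0. 0.]
driver 0.94 px (0, 0) world mm [0. 0.]
blue 0.99 px (0, 0) world mm [0. 0.]
purple 0.98 px (0, 0) world mm [0. 0.]
home 1.0 px (0, 0) world mm [0. 0.]
```

```bash
python3 -c "
from h import *
print(bot.get_obs()['time'],bot.get_obs()['ft_force'].round(1));print(bot.close_job())"
```

```text
22.35 [-0.3 -1.1 -0.9]
the job is handed in; nothing more can be done
None
```

The job is handed in at 22.35 s: I pushed the left-out narrow tray home first, then drew the wide tray out to its stop by its front lip, with the fingers closed behind the board.

- **First push missed:** it passed over the narrow tray's board without touching it. Touching the bare bench showed the fingertip about 30 mm higher than the stated nose length gives, so I corrected the height and pushed again.
- **Narrow tray:** it travelled about 51 mm to a hard stop at about 36 N. It looked home in the picture, with its pegs against the far wall.
- **Wide tray:** it moved about 91 mm to a hard stop at about 24 N, which fits a start roughly 9 mm out.
- **Holders:** both still match their starting appearance and moved 89–92 mm with the tray, so they are taken to be upright.
- **Everything else:** the home tray, collet, mug, jar, bottle, screwdriver and both coloured look-alikes show no shift.
- **Not confirmed:** the gripper hid the tee key in the final picture, so that match failed. The tool stayed at least 0.16 m up near it.
- **Final state:** the arm stands clear at a reported z of 0.224 m with contact forces at noise level. I used all 12 picture views, so the last checks were by numbers only.

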